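Lock the tilting fixture plate level

TASK

The spring-lifted plate of the tilting fixture is standing up with its barrel bolt left sticking out: draw the bolt fully back, press the plate down until it lies level on its two rest screws, and while you hold it there slide the bolt fully home through the keeper, so that the plate stays locked level when you let go. Do it by feel: never lean on the rest screws or force the bolt against the keeper with more than 25 N (about 2.5 kg), and leave the other things on the bench where they are.

Things in the scene. Friction and masses are not known exactly. Their poses are not given: they have to be found in the camera images.
- tilt_frame: Tilting fixture, fixed to the bench: a grey frame of 30 mm square steel tube, 275 x 220 mm (290 mm over its feet), carrying a hinged steel plate. Origin: on the bench top, 125 mm behind the frame's front end and midway across; x away from the free (front) edge of the plate towards the hinge, y along the hinge towards the keeper, z up; turned only about z.
- hinge (a point): Middle of the hinge axis: x +120, y 0, z +58 mm in tilt_frame, whose axes it shares. The plate turns about the y axis through it: an 8 mm steel slab from 245 mm in front of the hinge to 30 mm behind it, 200 mm wide, its top 12 mm above the hinge axis when level.
- tilt_plate (a joint): Angle of the plate above level, rad: 0 = level, lying on the two rest screws; it starts up at its top stop, about 0.5. Springs lift it: at the knob it takes about 6 to 10 N straight down to start it moving and 15 to 19 N to hold it level (some 5 N more if the knob, which must turn in the grasp, is pinched), and it flies up again if let go unbolted.
- bolt (a joint): How far the barrel bolt is slid out along +y of tilt_frame, m: 0 = fully drawn back, 0.028 = home. Starts at 0.012 to 0.022; stays where left (2 to 3 N to slide). A 12 mm steel rod lying on the plate 220 mm in front of the hinge, axis 12 mm above the plate's top. Drawn back, its flat nose stops 6 mm short of the keeper; sticking out, the nose lands on the keeper's top as the plate comes down.
- knob (a point): Middle of the bolt's knob, a steel cylinder 18 mm thick, 34 mm long, square to the plate, 30 to 64 mm above its top (this point: 46), on a 26 mm collar 5 mm thick. From the hinge, plate level: 220 mm in front, 58 mm above, y +30 (drawn back) to +58 mm (home). It leans with the plate. z along the knob, y along the rod. The rod's guides, 20 mm high, 28 x 16 mm, stand at y -10 and +90 mm on the plate.
- rest_screws: Two upright steel screws with 20 mm round heads on the frame's front cross tube, at x -110, y -60 and +60 mm in the axes of tilt_frame, heads' tops at z 62 mm; the level plate lies on them and they do not give. Origin and axes as tilt_frame.
- keeper: Upright steel lug on the frame beside the plate, 44 mm (x) by 10 mm (y) by 100 mm high, centred at x -100, y +117 mm in the axes of tilt_frame, with a slot 18 mm wide, z 70 to 89.5 mm, for the bolt. With the plate level the rod has 1.5 mm of room above it in the slot; with the plate higher the nose butts against the lug. Origin and axes as tilt_frame.
- magnet_square: Bystander: flat triangular steel welding magnet, about 125 x 125 mm, 22 mm high, lying beside the fixture. Origin underneath, middle of one leg.
- tube_short: Bystander: offcut of 30 mm square steel tube, 90 mm long, lying before the fixture. Origin underneath, at its middle.
- tube_long: Bystander: offcut of 40 mm square steel tube, 220 mm long. Origin underneath, at its middle.
- grinder: Bystander: angle grinder lying on its side, 320 mm long, 125 mm disc. Origin underneath, about its middle.
- cut_discs: Bystander: stack of 125 mm cutting discs, 16 mm high. Origin underneath, in the middle.
- try_square: Bystander: steel try square, 100 mm stock and 150 mm blade, 16 mm high. Origin underneath the stock.
- hammer: Bystander: hammer, 280 mm long, lying flat. Origin underneath, near its middle.
- f_clamp: Bystander: F-clamp lying flat, 300 mm bar, about 120 mm wide. Origin underneath the bar's middle.

How it is judged:
By the outcome, as a careful person would: the job done as asked, in the order asked, and still so for the second after the job is handed in, with the robot touching nothing.
It also fails if it takes over 64 s, if anything falls off the work surface, if the arm or the gripper's body presses on something with over 40 N, if the wrist force passes 120 N, or if a joint passes its speed limit or range.

ROBOT

A 7-joint arm with a two-finger parallel gripper is mounted at the origin on the work surface. World frame = base frame: x ahead of the robot, y to its left, z up, the work surface at z = 0. Lengths are in m, angles in degrees, forces in N, time in s.
With the tool pointing down it reaches from about 0.4 to 0.85 m from the base axis. Payload 10.4 kg.
Tool frame: the origin (TCP) lies at the very end of the fingers, on their centre line; the grasp point (between the pads) lies 19 mm behind it; y points along the fingers, x is the direction in which the jaws open and shut, and the axes are right-handed (so a half turn about y gives the same grasp; the last joint's range is limited). The gripper opens to 85 mm and grips with 20 to 120 N. Pads are 22 mm wide; open, the fingers measure 114 mm over their backs; the gripper's body (76 mm by 85 mm) begins 54 mm behind the grasp point. The pads swing forward as they close: fully open they stand 13 mm farther back than shut.
Start: joints at [-67.93, 19.034, -3.707, 83.658, 1.238, 77.344, -5.071], TCP at [0.248, 0.574, 0.231] pointing down, gripper open.
Joint ranges: [-148.97, 148.97], [-28.65, 121.19], [-84.17, 76.75], [9.2, 138.47], [-72.65, 252.65], [3.7, 117.97], [-149.18, 149.18]. Speed limits (degrees/s): [127.2, 127.2, 159.86, 159.86, 180, 180, 180].

INTERFACE

Orientations are given as [roll, pitch, yaw] about the fixed x, y, z axes, in that order (R = Rz(yaw) Ry(pitch) Rx(roll)).
In Python, from rig import monitor, get_image, order gives the robot as it stands.
- The arm moves only by the tool send_rows, never from a script. Its argument "steps" is a list of rows, each an object with "slide": the shift along the tool's x, y, z in units of 2.5 cm (1.0 is 2.5 cm), a list of three; "delta_rot": the turn, a rotation vector about the tool's x, y, z in units of 0.1 rad (1.0 is 0.1 rad), a list of three; "gripper": the opening, from 0 (shut) to 1 (fully open). A call has 1 to 8 rows; each row shifts and turns the commanded pose from where the row before left it, along the tool's axes as they then stand; what a row does not reach is not made up. A row lasts 1/12 s, in which the tool goes at most 41.7 mm and 7.16 degrees, less where a joint would pass 70% of its speed; a pose out of reach is approached as far as the arm can. A call with a number of a shift or a turn outside -1 to 1 is refused whole. A call with a gripper value outside its range is refused whole. The fingers move at their own pace and stop on an object; "squeeze" is the grip in N (left out, the last holds). Time passes only in rows, so rows that do not move let the fingers close. It gives the time, the measured TCP pose, the force and the opening at its end, in the units of the state.
- monitor.read_state(): the state, without advancing time (a new reading comes with each control period).
- get_image(name): name is "scene" or "top" or "wrist"; returns a dict with "color" (420x560x3 uint8, red, green, blue), "z_map" (420x560 float32, m along the optical axis (not along the pixel's ray), 0 where there is no reading), "fx", "fy", "cx", "cy" (pixels), "k1" (the pictures are not rectified: a ray, as slopes to the right and down, at radius r is drawn at 1 + k1 r^2 times it, then the intrinsics apply), "eye" and "orientation" of the camera in the world. Camera axes: x right, y down, z forward; pixel columns grow to the right and rows downward; lengths in m; the calibration is good to about 2 mm. A picture is of the moment at which its call begins.
- order.hand_in(): hands the job in, once; it reports no verdict.
The state is a dict: "clock": time; "q": joint angles; "joint_velocities": joint speeds; "joint_efforts": joint torques, N m; "tcp_pos": TCP position; "eef_rot": TCP orientation; "wrist_force": force on the tool from outside, world axes, zero at the start; "torque": the same for the moment, N m; "gripper_width": finger opening in m.
Only numpy, scipy, OpenCV 4.12 (cv2) and the standard library are available. Lean on these libraries where they do the work, as an engineer would, in place of code of your own. Each camera call takes 0.05 s, during which the arm holds its last target. There are 200 camera calls.

## Working session

There is one attempt and no reset: what is moved stays moved. The work goes in short steps, Python scripts to look and compute and a tool call to move; the robot and the scene stay as the last step left them, time stands still between calls to the robot, and variables do not carry over. Pictures are saved under pics/ and viewed, about 8 in all and at most 12, crops included, and the job is handed in when it is done.

Besides the shell and the picture viewer there is one more tool, called after ">>>" by a JSON object that holds its "name" and its "arguments". send_rows: Moves the arm, as the interface text tells. Its arguments: {"type":"object","properties":{"steps":{"type":"array"},"squeeze":{"type":"number"}},"required":["steps"]}

```bash
mkdir -p pics; ls
cat > h.py <<'E'
import numpy as np, cv2
from scipy.spatial.transform import Rotation as R
from rig import monitor,get_image,order
def rot(o):
    o=np.array(o,float)
    return R.from_euler('xyz',o,degrees=True).as_matrix() if o.shape==(3,) else (o if o.shape==(3,3) else None)
def cloud(im):
    K=np.array([[im['fx'],0,im['cx']],[0,im['fy'],im['cy']],[0,0,1]])
    h,w=im['z_map'].shape
    u,v=np.meshgrid(np.arange(w),np.arange(h))
    d=np.stack([(u-im['cx'])/im['fx'],(v-im['cy'])/im['fy']],-1)
    s=d.copy()
    for _ in range(8): s=d/(1+im['k1']*(s**2).sum(-1,keepdims=True))
    z=im['z_map'][...,None]
    P=np.concatenate([s*z,z],-1)@rot(im['orientation']).T+np.array(im['eye'])
    P[im['z_map']==0]=np.nan
    return P
def save(im,n): cv2.imwrite(f'pics/{n}.png',im['color'][...,::-1])
E
python3 - <<'E'
from h import *
print(monitor.read_state())
for n in('scene','top'):
    im=get_image(n); save(im,n+'0'); np.save(n+'.npy',cloud(im))
    print(n,im['eye'],im['orientation'],im['fx'],im['k1'])
a=np.hstack([cv2.imread('pics/top0.png')]);
E
```

```text
pics
{'clock': 0.0, 'q': array([-67.92817332,  19.07218681,  -3.70568288,  83.70499436,
         1.23704927,  77.34367749,  -5.07103219]), 'joint_velocities': array([-0.14360168, -0.00165407,  0.1127021 , -0.10597614,  0.00913834,
        0.02672582,  0.07522726]), 'joint_efforts': array([-2.73621472e-04, -6.25425982e+01,  4.88485862e-02, -3.91615534e+01,
        1.59957289e-02,  9.81831254e-03,  1.38171151e-05]), 'tcp_pos': array([0.24775212, 0.5733944 , 0.23052198]), 'eef_rot': array([-9.00036611e+01,  8.09596657e-02,  6.66327179e+01]), 'wrist_force': array([-0.81090203, -0.00180712,  0.56494639]), 'torque': array([ 0.01535635,  0.02166906, -0.00234744]), 'gripper_width': 0.08519784640141749}
scene [ 1.12834561 -0.87847336  0.78590417] [-122.098279     -0.87301956   33.12951248] 439.874577046232 -0.02326001355631273
top [0.32566549 0.03114713 1.89461904] [-172.91272344    0.5746205   -91.65950527] 523.7045929137881 -0.10869250731626802
```

View pics/top0.png

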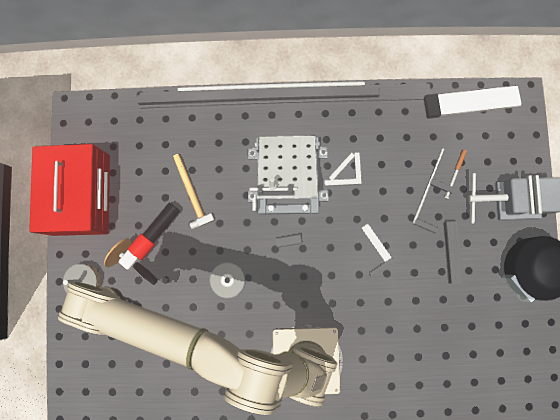

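View pics/scene0.png

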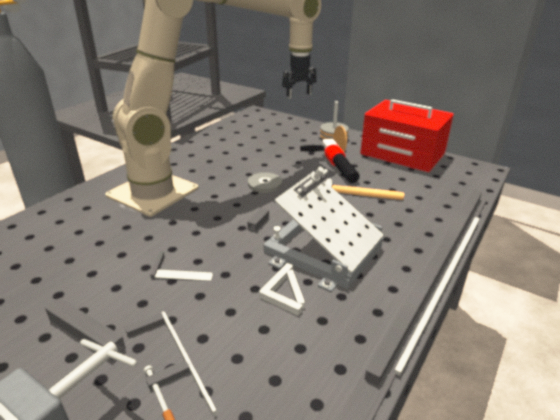

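The top view shows the fixture around (288,175), with its free edge facing the robot, the keeper on the left near (252,200) and the knob near (278,185). The plate is up. Next I'll fit the plate.

Run:
```python
from h import *
for n,(r0,r1,c0,c1) in dict(top=(125,218,240,330),scene=(160,295,255,395)).items():
    P=np.load(n+'.npy')[r0:r1,c0:c1].reshape(-1,3); P=P[~np.isnan(P).any(1)]
    rng=np.random.default_rng(0);best=0
    Q=P[(P[:,2]>.06)&(P[:,2]<.3)]
    for _ in range(1500):
        a,b,c=Q[rng.choice(len(Q),3,False)]; m=np.cross(b-a,c-a); l=np.linalg.norm(m)
        if l<1e-6: continue
        m/=l; m*=np.sign(m[2]); 
        if not .8<m[2]<.97: continue
        k=abs((Q-a)@m)<.003
        if k.sum()>best: best=k.sum(); I=k
    for _ in range(3):
        c=Q[I].mean(0); m=np.linalg.svd(Q[I]-c)[2][2]; m*=np.sign(m[2]); I=abs((Q-c)@m)<.003
    yaw=np.degrees(np.arctan2(-m[1],-m[0])); th=np.arccos(m[2])
    print(n,len(Q),I.sum(),'yaw',yaw,'tilt',th,'rms',((Q[I]-c)@m).std())
    y=np.radians(yaw); ex=np.array([np.cos(y),np.sin(y),0]); ey=np.array([-ex[1],ex[0],0])
    u=np.cos(th)*ex-np.sin(th)*np.array([0,0,1])  # along plate toward hinge
    S=np.c_[Q[I]@u,Q[I]@ey].astype(np.float32)
    print('along',np.percentile(S[:,0],[0,.5,2,98,99.5,100]),'across',np.percentile(S[:,1],[0,.5,2,98,99.5,100]))
    rct=cv2.minAreaRect(S); print(rct)
    # hinge: point on axis: h.m = c.m-.012, h.z=.058 -> h.ex
    hx=((c@m-.012)-.058*m[2])/(m@ex)
    # mid y, and along estimate
    f=np.percentile(S[:,0],.5); print('hinge ex',hx,'front-edge->hinge est', (f+.245), 'hinge along', hx*np.cos(th)-.058*np.sin(th))
    ym=(np.percentile(S[:,1],.5)+np.percentile(S[:,1],99.5))/2
    h=hx*ex+ym*ey; print('hinge xy',h)
    # points above plate : knob
    T=P-(h+[0,0,.058]); X=np.c_[T@u,T@ey,T@m-.012]
    k=(X[:,2]>.028)&(X[:,2]<.07)&(abs(X[:,0]+.22)<.03)&(abs(X[:,1])<.1); print('knobpts',k.sum(),X[k].min(0),X[k].max(0),X[k].mean(0))
    D=np.c_[(P-h)@ex+.12,(P-h)@ey,P[:,2]]
    k=(D[:,2]>.085)&(D[:,2]<.11)&(abs(D[:,0]+.1)<.04)&(abs(D[:,1]-.117)<.03); print('keeper',k.sum(),D[k].mean(0) if k.any() else 0, D[k].min(0) if k.any() else 0,D[k].max(0) if k.any() else 0)
```

```text
top 3673 1967 yaw 179.07597616349352 tilt 0.49458272886663057 rms 0.0016581131000796862
along [-0.73134452 -0.72881683 -0.72466347 -0.58303145 -0.58030739 -0.57914901] across [-0.16960341 -0.15680027 -0.15335472  0.0399265   0.04239201  0.05185597]
((-0.6547449231147766, -0.05947316437959671), (0.22142551839351654, 0.15138345956802368), 89.44229888916016)
hinge ex -0.7730396783147743 front-edge->hinge est -0.4838168 hinge along -0.7079344353702177
hinge xy [ 0.77386166  0.04473022 -0.        ]Traceback (most recent call last):
  File "<stdin>", line 30, in <module>
    return umr_minimum(a, axis, None, out, keepdims, initial, where)
ValueError: zero-size array to reduction operation minimum which has no identity
```

```bash
cat > fit.py <<'E'
from h import *
import warnings
def fit(P,n):
    P=P[~np.isnan(P).any(1)]
    rng=np.random.default_rng(0);best=0
    Q=P[(P[:,2]>.06)&(P[:,2]<.3)]
    for _ in range(1500):
        a,b,c=Q[rng.choice(len(Q),3,False)]; m=np.cross(b-a,c-a); l=np.linalg.norm(m)
        if l<1e-6: continue
        m/=l; m*=np.sign(m[2])
        if not .8<m[2]<.97: continue
        k=abs((Q-a)@m)<.003
        if k.sum()>best: best=k.sum(); I=k
    for _ in range(3):
        c=Q[I].mean(0); m=np.linalg.svd(Q[I]-c)[2][2]; m*=np.sign(m[2]); I=abs((Q-c)@m)<.003
    yaw=np.arctan2(m[1],m[0]); th=np.arccos(m[2])
    ex=np.array([np.cos(yaw),np.sin(yaw),0]); ey=np.array([-ex[1],ex[0],0])
    u=np.cos(th)*ex-np.sin(th)*np.array([0,0,1])
    S=np.c_[Q[I]@u,Q[I]@ey].astype(np.float32)
    p=lambda a:np.round(np.percentile(a,[0,.5,2,98,99.5,100]),4)
    print(n,len(Q),I.sum(),'yaw',np.degrees(yaw),'tilt',th,'along',p(S[:,0]),'across',p(S[:,1]),'edgeyaw',cv2.minAreaRect(S))
    hx=((c@m-.012)-.058*m[2])/(m@ex)
    hal=hx*np.cos(th)-.058*np.sin(th)
    ym=(np.percentile(S[:,1],.5)+np.percentile(S[:,1],99.5))/2
    h=hx*ex+ym*ey; print('hinge xy',h,'along rel hinge',p(S[:,0]-hal))
    T=P-(h+[0,0,.058]); X=np.c_[T@u,T@ey,T@m-.012]
    k=(X[:,2]>.035)&(X[:,2]<.07)&(abs(X[:,0]+.22)<.03)&(abs(X[:,1])<.08)
    if k.any(): print('knob',k.sum(),X[k].min(0),X[k].max(0),X[k].mean(0))
    D=np.c_[(P-h)@ex+.12,(P-h)@ey,P[:,2]]
    k=(D[:,2]>.085)&(D[:,2]<.108)&(abs(D[:,0]+.1)<.04)&(abs(D[:,1]-.117)<.03)
    if k.any(): print('keeper',k.sum(),D[k].min(0),D[k].max(0),D[k].mean(0))
E
python3 - <<'E'
from fit import *
for n,(r0,r1,c0,c1) in dict(top=(125,218,240,330),scene=(160,295,255,395)).items():
    fit(np.load(n+'.npy')[r0:r1,c0:c1].reshape(-1,3),n)
E
```

```text
top 3673 1967 yaw -0.9240238365064714 tilt 0.49458272886663057 along [0.4005 0.4038 0.4071 0.6651 0.67   0.6742] across [-0.0519 -0.0424 -0.0399  0.1534  0.1568  0.1696] edgeyaw ((0.5369856953620911, 0.06046825647354126), (0.2213495522737503, 0.27197641134262085), 89.19232940673828)
hinge xy [0.77386166 0.04473022 0.        ] along rel hinge [-0.2524 -0.2491 -0.2457  0.0122  0.0171  0.0214]
knob 49 [-0.23370807  0.03989214  0.03675907] [-0.21391514  0.05711203  0.06931844] [-0.22624217  0.04802212  0.05497415]
keeper 50 [-0.12316616  0.11123836  0.08560515] [-0.08086507  0.12244553  0.1059788 ] [-0.10241308  0.11660719  0.0973322 ]
scene 4889 4126 yaw -0.997659202013968 tilt 0.5009477115752006 along [0.4048 0.4064 0.4106 0.6604 0.6649 0.6693] across [-0.0564 -0.0489 -0.0419  0.1533  0.158   0.1693] edgeyaw ((0.537024736404419, 0.0570666566491127), (0.22574953734874725, 0.2641901671886444), 89.6943130493164)
hinge xy [0.77104524 0.04114444 0.        ] along rel hinge [-0.2429 -0.2413 -0.2371  0.0127  0.0171  0.0216]
knob 68 [-0.22599575  0.03976624  0.0359614 ] [-0.20900294  0.05966632  0.0650572 ] [-0.21708617  0.04691821  0.05356645]
```

>>> {"name": "send_rows", "arguments": {"steps": [{"slide":[0,-1,0],"delta_rot":[0,-0.98,0],"gripper":1},{"slide":[0,-1,0],"delta_rot":[0,-0.98,0],"gripper":1},{"slide":[0,-1,0],"delta_rot":[0,-0.98,0],"gripper":1},{"slide":[0,-1,0],"delta_rot":[0,-0.98,0],"gripper":1},{"slide":[-0.95,0,-0.73],"delta_rot":[0,0,0],"gripper":1},{"slide":[-0.95,0,-0.73],"delta_rot":[0,0,0],"gripper":1},{"slide":[-0.95,0,-0.73],"delta_rot":[0,0,0],"gripper":1},{"slide":[-0.95,0,-0.73],"delta_rot":[0,0,0],"gripper":1}]}}

```text
clock: 0.77
tcp_pos: [0.3199, 0.4764, 0.3309]
eef_rot: [-90.0, 0.0, 89.1]
wrist_force: [0.3, -0.4, -0.2]
gripper_width: 0.0854
```

>>> {"name": "send_rows", "arguments": {"steps": [{"slide":[-0.95,0,-0.73],"delta_rot":[0,0,0],"gripper":1},{"slide":[-0.95,0,-0.73],"delta_rot":[0,0,0],"gripper":1},{"slide":[-0.95,0,-0.73],"delta_rot":[0,0,0],"gripper":1},{"slide":[-0.95,0,-0.73],"delta_rot":[0,0,0],"gripper":1},{"slide":[-0.95,0,-0.73],"delta_rot":[0,0,0],"gripper":1},{"slide":[-0.95,0,-0.73],"delta_rot":[0,0,0],"gripper":1},{"slide":[-0.95,0,-0.73],"delta_rot":[0,0,0],"gripper":1},{"slide":[-0.95,0,-0.73],"delta_rot":[0,0,0],"gripper":1}]}}

```text
clock: 1.43
tcp_pos: [0.4629, 0.2839, 0.331]
eef_rot: [-90.0, 0.0, 89.1]
wrist_force: [0.3, 0.5, 0.2]
gripper_width: 0.0854
```

>>> {"name": "send_rows", "arguments": {"steps": [{"slide":[-0.95,0,-0.73],"delta_rot":[0,0,0],"gripper":1},{"slide":[-0.95,0,-0.73],"delta_rot":[0,0,0],"gripper":1},{"slide":[-0.95,0,-0.73],"delta_rot":[0,0,0],"gripper":1},{"slide":[-0.95,0,-0.73],"delta_rot":[0,0,0],"gripper":1},{"slide":[-0.95,0,-0.73],"delta_rot":[0,0,0],"gripper":1},{"slide":[-0.95,0,-0.73],"delta_rot":[0,0,0],"gripper":1},{"slide":[-0.95,0,-0.73],"delta_rot":[0,0,0],"gripper":1},{"slide":[0,0,0],"delta_rot":[0,0,0],"gripper":1}]}}

```text
clock: 2.1
tcp_pos: [0.5898, 0.1104, 0.3305]
eef_rot: [-90.0, 0.2, 88.6]
wrist_force: [1.1, -1.1, 0.8]
gripper_width: 0.0855
```

Run:
```python
from fit import *
im=get_image('wrist'); save(im,'w1'); P=cloud(im); np.save('w1.npy',P)
s=monitor.read_state(); print(s['clock'],s['tcp_pos'],s['eef_rot'],s['q'],s['wrist_force'])
print(im['eye'])
fit(P.reshape(-1,3),'w')
```

```text
bash:   576 Killed                     python3 - <<'E'
from fit import *
im=get_image('wrist'); save(im,'w1'); P=cloud(im); np.save('w1.npy',P)
s=monitor.read_state(); print(s['clock'],s['tcp_pos'],s['eef_rot'],s['q'],s['wrist_force'])
print(im['eye'])
fit(P.reshape(-1,3),'w')
E
```

View pics/w1.png

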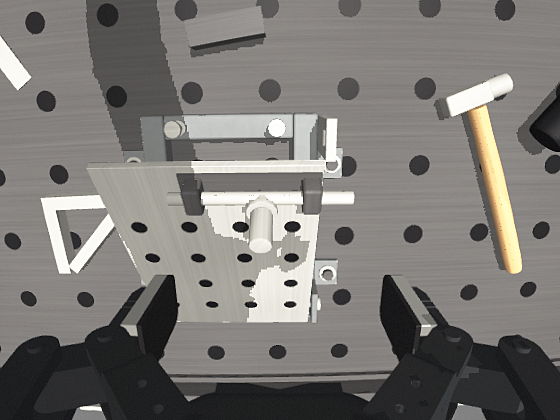

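The wrist view shows the knob from its collar at (262,207) to its top at (262,245). The rod runs along row 198 with its nose at (354,198), past the plate edge, and the keeper top is at (331,145). My fit ran out of memory, so I'll subsample the points.

```bash
sed -i 's/np.linalg.svd(Q\[I\]-c)\[2\]\[2\]/np.linalg.eigh(np.cov((Q[I]-c).T))[1][:,0]/' fit.py
python3 - <<'E'
from fit import *
P=np.load('w1.npy')
s=monitor.read_state(); print(s['clock'],s['tcp_pos'],s['eef_rot'],s['q'])
fit(P[100:330,80:365].reshape(-1,3),'w')
for px in [(262,240),(262,245),(262,225),(262,210),(248,230),(276,230),(350,198),(331,130),(331,150)]: print(px,P[px[1],px[0]])
E
```

```text
2.15 [0.58854653 0.11340368 0.33054827] [-89.96068408   0.10514832  88.77535445] [-28.58047013  13.95301007  16.52529344  79.12394101  -3.84347583
  87.54701962  76.42708145]
w 31338 24560 yaw -1.2813347371029664 tilt 0.5026728843149713 along [0.4031 0.4041 0.4051 0.6575 0.6654 0.6692] across [-0.0389 -0.0366 -0.0333  0.1585  0.1617  0.1759] edgeyaw ((0.536081075668335, 0.06823132932186127), (0.26660144329071045, 0.21257087588310242), 0.6900733709335327)
hinge xy [0.77469641 0.04528041 0.        ] along rel hinge [-0.2468 -0.2457 -0.2448  0.0076  0.0156  0.0194]
knob 906 [-0.23072656  0.03883356  0.03511434] [-0.21184389  0.05685761  0.06467876] [-0.2258662   0.04830145  0.05353559]
keeper 455 [-0.12268444  0.11095491  0.08937756] [-0.07900666  0.12124087  0.10321079] [-0.10070635  0.1154824   0.09951271]
(262, 240) [0.61144671 0.09876354 0.23513395]
(262, 245) [0.61649877 0.09844374 0.2324098 ]
(262, 225) [0.60471178 0.09839042 0.22186334]
(262, 210) [0.59670508 0.09811317 0.20969689]
(248, 230) [0.63605996 0.08002594 0.14788721]
(276, 230) [0.6370048  0.10734908 0.14693598]
(350, 198) [0.59405307 0.17014959 0.18994969]
(331, 130) [0.54593897 0.16604464 0.09953358]
(331, 150) [0.566562   0.16628981 0.10012132]
```

>>> {"name": "send_rows", "arguments": {"steps": [{"slide":[-0.3,0,-0.5],"delta_rot":[0,0,0],"gripper":1},{"slide":[-0.3,0,-0.5],"delta_rot":[0,0,0],"gripper":1},{"slide":[0,0.8,0],"delta_rot":[0,0,0],"gripper":1},{"slide":[0,0.8,0],"delta_rot":[0,0,0],"gripper":1},{"slide":[0,0.8,0],"delta_rot":[0,0,0],"gripper":1},{"slide":[0,0.8,0],"delta_rot":[0,0,0],"gripper":1},{"slide":[0,0,0],"delta_rot":[0,0,0],"gripper":1},{"slide":[0,0,0],"delta_rot":[0,0,0],"gripper":1}]}}

```text
clock: 2.82
tcp_pos: [0.6114, 0.1025, 0.2508]
eef_rot: [-89.9, 0.0, 89.2]
wrist_force: [-0.3, 0.4, 1.4]
gripper_width: 0.0856
```

>>> {"name": "send_rows", "arguments": {"steps": [{"slide":[-0.08,0.47,-0.03],"delta_rot":[0,0,0],"gripper":1},{"slide":[-0.08,0.47,-0.03],"delta_rot":[0,0,0],"gripper":1},{"slide":[0,0.47,0],"delta_rot":[0,0,0],"gripper":1},{"slide":[0,0.47,0],"delta_rot":[0,0,0],"gripper":1},{"slide":[0,0,0],"delta_rot":[0,0,0],"gripper":0.6},{"slide":[0,0,0],"delta_rot":[0,0,0],"gripper":0.45},{"slide":[0,0,0],"delta_rot":[0,0,0],"gripper":0.4},{"slide":[0,0,0],"delta_rot":[0,0,0],"gripper":0.4}]}}

```text
clock: 3.48
tcp_pos: [0.614, 0.0978, 0.205]
eef_rot: [-90.1, -0.0, 89.1]
wrist_force: [-0.1, -1.3, 1.2]
gripper_width: 0.0389
```

Run:
```python
from fit import *
im=get_image('wrist'); save(im,'w2'); P=cloud(im); np.save('w2.npy',P)
s=monitor.read_state(); print(s['clock'],s['tcp_pos'],s['eef_rot'],s['wrist_force'],s['gripper_width'])
```

```text
3.5333 [0.61400597 0.0977926  0.20500861] [-9.00645242e+01 -2.28879677e-02  8.90998202e+01] [ 0.01856944 -1.14572606  1.07089828] 0.03443146710674565
```

View pics/w2.png

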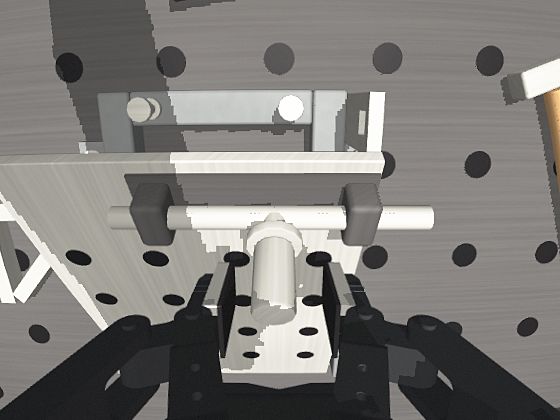

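The knob (275,280) sits centred between the fingers (pads at columns 225 and 335), clear of the collar at row 238. Closing.

>>> {"name": "send_rows", "arguments": {"steps": [{"slide":[0,0,0],"delta_rot":[0,0,0],"gripper":0.3},{"slide":[0,0,0],"delta_rot":[0,0,0],"gripper":0.2},{"slide":[0,0,0],"delta_rot":[0,0,0],"gripper":0},{"slide":[0,0,0],"delta_rot":[0,0,0],"gripper":0},{"slide":[0,0,0],"delta_rot":[0,0,0],"gripper":0},{"slide":[0,0,0],"delta_rot":[0,0,0],"gripper":0}], "squeeze": 45}}

```text
clock: 4.03
tcp_pos: [0.6138, 0.0975, 0.2049]
eef_rot: [-90.0, -0.0, 89.1]
wrist_force: [-1.4, -0.9, 5.7]
gripper_width: 0.0162
```

>>> {"name": "send_rows", "arguments": {"steps": [{"slide":[-0.12,0,0],"delta_rot":[0,0,0],"gripper":0},{"slide":[-0.12,0,0],"delta_rot":[0,0,0],"gripper":0},{"slide":[-0.12,0,0],"delta_rot":[0,0,0],"gripper":0},{"slide":[-0.12,0,0],"delta_rot":[0,0,0],"gripper":0},{"slide":[-0.12,0,0],"delta_rot":[0,0,0],"gripper":0},{"slide":[0,0,0],"delta_rot":[0,0,0],"gripper":0}]}}

```text
clock: 4.53
tcp_pos: [0.6136, 0.0829, 0.2049]
eef_rot: [-90.0, -0.1, 89.1]
wrist_force: [-0.7, -0.0, 5.3]
gripper_width: 0.0164
```

>>> {"name": "send_rows", "arguments": {"steps": [{"slide":[-0.06,0,0],"delta_rot":[0,0,0],"gripper":0},{"slide":[-0.06,0,0],"delta_rot":[0,0,0],"gripper":0},{"slide":[-0.04,0,0],"delta_rot":[0,0,0],"gripper":0},{"slide":[0,0,0],"delta_rot":[0,0,0],"gripper":0}]}}

```text
clock: 4.87
tcp_pos: [0.6136, 0.0793, 0.2049]
eef_rot: [-90.1, -0.1, 89.1]
wrist_force: [-0.9, 1.4, 4.8]
gripper_width: 0.0166
```

>>> {"name": "send_rows", "arguments": {"steps": [{"slide":[-0.04,0,0],"delta_rot":[0,0,0],"gripper":0},{"slide":[-0.04,0,0],"delta_rot":[0,0,0],"gripper":0},{"slide":[0,0,0],"delta_rot":[0,0,0],"gripper":0}]}}

```text
clock: 5.12
tcp_pos: [0.6135, 0.0774, 0.2049]
eef_rot: [-90.1, -0.1, 89.1]
wrist_force: [-1.2, 1.3, 5.4]
gripper_width: 0.0168
```

>>> {"name": "send_rows", "arguments": {"steps": [{"slide":[-0.04,0,0],"delta_rot":[0,0,0],"gripper":0},{"slide":[-0.04,0,0],"delta_rot":[0,0,0],"gripper":0},{"slide":[0,0,0],"delta_rot":[0,0,0],"gripper":0}]}}

```text
clock: 5.37
tcp_pos: [0.6135, 0.077, 0.2049]
eef_rot: [-90.1, -0.2, 89.2]
wrist_force: [-0.0, 5.4, 5.6]
gripper_width: 0.0166
```

>>> {"name": "send_rows", "arguments": {"steps": [{"slide":[-0.04,0,0],"delta_rot":[0,0,0],"gripper":0},{"slide":[0,0,0],"delta_rot":[0,0,0],"gripper":0}]}}

```text
clock: 5.53
tcp_pos: [0.6135, 0.077, 0.2049]
eef_rot: [-90.1, -0.2, 89.3]
wrist_force: [-0.2, 8.3, 4.2]
gripper_width: 0.0166
```

The rear stop is reached: TCP y holds at 0.077 while the force climbs. Next I press along the arc.

>>> {"name": "send_rows", "arguments": {"steps": [{"slide":[0.06,0.168,0.157],"delta_rot":[0,0,0],"gripper":0},{"slide":[0,0.168,0.157],"delta_rot":[0,0,0],"gripper":0},{"slide":[0,0.168,0.157],"delta_rot":[0,0,0],"gripper":0},{"slide":[0,0.168,0.157],"delta_rot":[0,0,0],"gripper":0},{"slide":[0,0,0],"delta_rot":[0,0,0],"gripper":0}]}}

```text
clock: 5.95
tcp_pos: [0.5987, 0.0773, 0.1889]
eef_rot: [-90.3, -0.2, 89.2]
wrist_force: [1.2, 4.3, 9.4]
gripper_width: 0.0164
```

>>> {"name": "send_rows", "arguments": {"steps": [{"slide":[0,0.184,0.141],"delta_rot":[0,0,0],"gripper":0},{"slide":[0,0.184,0.141],"delta_rot":[0,0,0],"gripper":0},{"slide":[0,0.184,0.141],"delta_rot":[0,0,0],"gripper":0},{"slide":[0,0.184,0.141],"delta_rot":[0,0,0],"gripper":0},{"slide":[0,0.196,0.12],"delta_rot":[0,0,0],"gripper":0},{"slide":[0,0.196,0.12],"delta_rot":[0,0,0],"gripper":0},{"slide":[0,0.196,0.12],"delta_rot":[0,0,0],"gripper":0},{"slide":[0,0.196,0.12],"delta_rot":[0,0,0],"gripper":0}]}}

```text
clock: 6.62
tcp_pos: [0.5736, 0.0778, 0.1521]
eef_rot: [-90.4, -0.2, 89.2]
wrist_force: [0.7, 3.3, 15.0]
gripper_width: 0.0163
```

>>> {"name": "send_rows", "arguments": {"steps": [{"slide":[0,0.206,0.101],"delta_rot":[0,0,0],"gripper":0},{"slide":[0,0.206,0.101],"delta_rot":[0,0,0],"gripper":0},{"slide":[0,0.206,0.101],"delta_rot":[0,0,0],"gripper":0},{"slide":[0,0.206,0.101],"delta_rot":[0,0,0],"gripper":0},{"slide":[0,0.17,0.07],"delta_rot":[0,0,0],"gripper":0},{"slide":[0,0.17,0.07],"delta_rot":[0,0,0],"gripper":0},{"slide":[0,0,0],"delta_rot":[0,0,0],"gripper":0}]}}

```text
clock: 7.2
tcp_pos: [0.5601, 0.0779, 0.1226]
eef_rot: [-90.3, -0.2, 89.2]
wrist_force: [0.6, 4.0, 16.8]
gripper_width: 0.0165
```

Run:
```python
from fit import *
im=get_image('wrist'); save(im,'w3'); P=cloud(im); np.save('w3.npy',P)
im=get_image('scene'); save(im,'s3');np.save('s3.npy',cloud(im))
s=monitor.read_state(); print(s['clock'],s['tcp_pos'],s['eef_rot'],s['wrist_force'],s['gripper_width'])
```

```text
7.3 [0.56036603 0.07793016 0.12309814] [-90.35800902  -0.18586003  89.15084313] [-0.37240003  4.20397822 17.07608602] 0.016742581155628745
```

View pics/w3.png

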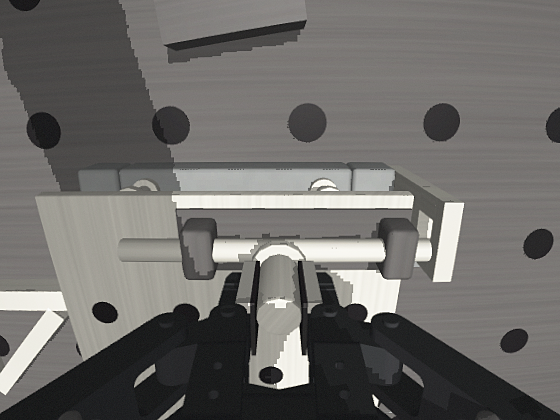

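The view shows the plate nearly level, with the knob held at (280,290). The rod nose at (430,250) stops short of the keeper at (440,240). I'll read the angle from the depth map.

```bash
cat > ang.py <<'E'
from h import *
def ang(P,hx=.7735,hy=.044,yaw=-1.1):
    y=np.radians(yaw);ex=np.array([np.cos(y),np.sin(y),0]);ey=np.array([-ex[1],ex[0],0])
    P=P.reshape(-1,3);P=P[~np.isnan(P).any(1)];D=np.c_[(P-[hx,hy,0])@ex,(P-[hx,hy,0])@ey,P[:,2]-.058]
    for side,(a,b) in dict(L=(.0,.09),R=(-.09,-.02)).items():
        k=(D[:,0]>-.24)&(D[:,0]<-.02)&(D[:,1]>a)&(D[:,1]<b)
        th=np.arctan2(D[k,2],-D[k,0])-np.arcsin(.012/np.hypot(D[k,0],D[k,2]).clip(.013))
        hist,e=np.histogram(th,np.arange(-.1,.6,.01)); i=hist.argmax(); q=th[abs(th-e[i]-.005)<.012]
        print(side,k.sum(),len(q),'tilt',np.median(q))
        # front strip height
        j=k&(D[:,0]<-.235);print('  front z',np.median(D[j,2])+.058 if j.any() else None)
E
python3 - <<'E'
from ang import *
ang(np.load('w3.npy')); ang(np.load('s3.npy'))
E
```

```text
L 53394 11713 tilt 0.09248502075903527
  front z 0.09032897813183202
R 18801 13953 tilt 0.08782090096442835
  front z 0.09018202352295096
L 3226 696 tilt 0.08388084297165854
  front z 0.5212590289246744
R 2364 740 tilt 0.08302087745397102
  front z 0.45260982376755515
```

>>> {"name": "send_rows", "arguments": {"steps": [{"slide":[0,0.12,0.04],"delta_rot":[0,0,0],"gripper":0},{"slide":[0,0.12,0.04],"delta_rot":[0,0,0],"gripper":0},{"slide":[0,0.12,0.04],"delta_rot":[0,0,0],"gripper":0},{"slide":[0,0.12,0.04],"delta_rot":[0,0,0],"gripper":0},{"slide":[0,0,0],"delta_rot":[0,0,0],"gripper":0}]}}

```text
clock: 7.72
tcp_pos: [0.556, 0.078, 0.1108]
eef_rot: [-90.3, -0.2, 89.2]
wrist_force: [-1.7, 3.7, 18.9]
gripper_width: 0.0166
```

>>> {"name": "send_rows", "arguments": {"steps": [{"slide":[0,0.06,0.02],"delta_rot":[0,0,0],"gripper":0},{"slide":[0,0.06,0.02],"delta_rot":[0,0,0],"gripper":0},{"slide":[0,0,0],"delta_rot":[0,0,0],"gripper":0}]}}

```text
clock: 7.97
tcp_pos: [0.5553, 0.078, 0.1081]
eef_rot: [-90.3, -0.2, 89.2]
wrist_force: [-2.7, 2.7, 19.9]
gripper_width: 0.0165
```

>>> {"name": "send_rows", "arguments": {"steps": [{"slide":[0,0.05,0.01],"delta_rot":[0,0,0],"gripper":0},{"slide":[0,0.05,0.01],"delta_rot":[0,0,0],"gripper":0},{"slide":[0,0,0],"delta_rot":[0,0,0],"gripper":0}]}}

```text
clock: 8.22
tcp_pos: [0.5546, 0.078, 0.1055]
eef_rot: [-90.3, -0.2, 89.2]
wrist_force: [-1.4, 3.4, 19.3]
gripper_width: 0.0164
```

>>> {"name": "send_rows", "arguments": {"steps": [{"slide":[0,0.04,0.01],"delta_rot":[0,0,0],"gripper":0},{"slide":[0,0.04,0.01],"delta_rot":[0,0,0],"gripper":0},{"slide":[0,0,0],"delta_rot":[0,0,0],"gripper":0}]}}

```text
clock: 8.47
tcp_pos: [0.554, 0.0781, 0.1036]
eef_rot: [-90.3, -0.2, 89.2]
wrist_force: [-2.5, 3.5, 20.8]
gripper_width: 0.0167
```

Run:
```python
from ang import *
im=get_image('wrist'); save(im,'w4'); ang(cloud(im))
s=monitor.read_state(); print(s['clock'],s['tcp_pos'],s['wrist_force'])
```

```text
L 50644 10483 tilt 0.00869824470394015
  front z 0.17931717463926225
R 17140 13104 tilt 0.003977617078299401
  front z 0.07026811706813907
8.5167 [0.55408445 0.07807239 0.10374459] [-3.63366609  3.67460994 20.31213631]
```

>>> {"name": "send_rows", "arguments": {"steps": [{"slide":[0,0.04,0.01],"delta_rot":[0,0,0],"gripper":0},{"slide":[0,0,0],"delta_rot":[0,0,0],"gripper":0},{"slide":[0,0,0],"delta_rot":[0,0,0],"gripper":0}]}}

```text
clock: 8.77
tcp_pos: [0.5539, 0.0781, 0.103]
eef_rot: [-90.3, -0.2, 89.2]
wrist_force: [-4.0, 3.2, 22.4]
gripper_width: 0.0168
```

>>> {"name": "send_rows", "arguments": {"steps": [{"slide":[0,0.04,0.01],"delta_rot":[0,0,0],"gripper":0},{"slide":[0,0,0],"delta_rot":[0,0,0],"gripper":0},{"slide":[0,0,0],"delta_rot":[0,0,0],"gripper":0}]}}

```text
clock: 9.02
tcp_pos: [0.5539, 0.078, 0.1028]
eef_rot: [-90.4, -0.2, 89.2]
wrist_force: [-7.9, 2.2, 29.3]
gripper_width: 0.0167
```

>>> {"name": "send_rows", "arguments": {"steps": [{"slide":[0.04,0,0.05],"delta_rot":[0,0,0],"gripper":0},{"slide":[0.04,0,0],"delta_rot":[0,0,0],"gripper":0},{"slide":[0.04,0,0],"delta_rot":[0,0,0],"gripper":0},{"slide":[0,0,0],"delta_rot":[0,0,0],"gripper":0}]}}

```text
clock: 9.35
tcp_pos: [0.5539, 0.0796, 0.1029]
eef_rot: [-90.5, -0.1, 89.1]
wrist_force: [-0.5, -1.4, 25.0]
gripper_width: 0.0169
```

Run:
```python
from ang import *
im=get_image('wrist'); save(im,'w5'); ang(cloud(im))
s=monitor.read_state(); print(s['clock'],s['tcp_pos'],s['wrist_force'])
```

```text
L 50974 10688 tilt 0.0065043825030212145
  front z 0.17874817167327478
R 16719 13127 tilt 0.0014520095300409874
  front z 0.06960594041752925
9.4 [0.55392971 0.07959431 0.1028839 ] [-0.98592011  0.41351861 25.50172904]
```

>>> {"name": "send_rows", "arguments": {"steps": [{"slide":[0.06,0.02,0],"delta_rot":[0,0,0],"gripper":0},{"slide":[0.06,0,0],"delta_rot":[0,0,0],"gripper":0},{"slide":[0.06,0,0],"delta_rot":[0,0,0],"gripper":0},{"slide":[0,0,0],"delta_rot":[0,0,0],"gripper":0}]}}

```text
clock: 9.73
tcp_pos: [0.554, 0.0843, 0.1028]
eef_rot: [-90.5, -0.1, 89.1]
wrist_force: [-2.2, -0.9, 29.2]
gripper_width: 0.0162
```

>>> {"name": "send_rows", "arguments": {"steps": [{"slide":[0.06,0,0],"delta_rot":[0,0,0],"gripper":0},{"slide":[0.06,0,0],"delta_rot":[0,0,0],"gripper":0},{"slide":[0.06,0,0],"delta_rot":[0,0,0],"gripper":0},{"slide":[0,0,0],"delta_rot":[0,0,0],"gripper":0}]}}

```text
clock: 10.07
tcp_pos: [0.5541, 0.0889, 0.1028]
eef_rot: [-90.5, -0.1, 89.1]
wrist_force: [-2.6, -1.8, 28.9]
gripper_width: 0.0167
```

>>> {"name": "send_rows", "arguments": {"steps": [{"slide":[0.08,0,0],"delta_rot":[0,0,0],"gripper":0},{"slide":[0.08,0,0],"delta_rot":[0,0,0],"gripper":0},{"slide":[0.08,0,0],"delta_rot":[0,0,0],"gripper":0},{"slide":[0.08,0,0],"delta_rot":[0,0,0],"gripper":0},{"slide":[0.08,0,0],"delta_rot":[0,0,0],"gripper":0},{"slide":[0.08,0,0],"delta_rot":[0,0,0],"gripper":0},{"slide":[0,0,0],"delta_rot":[0,0,0],"gripper":0}]}}

```text
clock: 10.65
tcp_pos: [0.5543, 0.101, 0.1028]
eef_rot: [-90.5, -0.2, 89.1]
wrist_force: [-1.8, 0.3, 29.5]
gripper_width: 0.0162
```

>>> {"name": "send_rows", "arguments": {"steps": [{"slide":[0.06,0,0],"delta_rot":[0,0,0],"gripper":0},{"slide":[0.06,0,0],"delta_rot":[0,0,0],"gripper":0},{"slide":[0.04,0,0],"delta_rot":[0,0,0],"gripper":0},{"slide":[0,0,0],"delta_rot":[0,0,0],"gripper":0}]}}

```text
clock: 10.98
tcp_pos: [0.5543, 0.1049, 0.1028]
eef_rot: [-90.5, -0.2, 89.1]
wrist_force: [-1.3, -0.4, 30.2]
gripper_width: 0.0167
```

>>> {"name": "send_rows", "arguments": {"steps": [{"slide":[0.04,0,0],"delta_rot":[0,0,0],"gripper":0},{"slide":[0.04,0,0],"delta_rot":[0,0,0],"gripper":0},{"slide":[0,0,0],"delta_rot":[0,0,0],"gripper":0}]}}

```text
clock: 11.23
tcp_pos: [0.5544, 0.1062, 0.1028]
eef_rot: [-90.5, -0.1, 89.1]
wrist_force: [-1.6, -3.5, 29.8]
gripper_width: 0.0166
```

>>> {"name": "send_rows", "arguments": {"steps": [{"slide":[0.04,0,0],"delta_rot":[0,0,0],"gripper":0},{"slide":[0.04,0,0],"delta_rot":[0,0,0],"gripper":0},{"slide":[0,0,0],"delta_rot":[0,0,0],"gripper":0}]}}

```text
clock: 11.48
tcp_pos: [0.5544, 0.1063, 0.1028]
eef_rot: [-90.5, -0.0, 89.0]
wrist_force: [-3.1, -9.8, 31.9]
gripper_width: 0.0165
```

Run:
```python
from ang import *
im=get_image('wrist'); save(im,'w6'); ang(cloud(im))
s=monitor.read_state(); print(s['clock'],s['tcp_pos'],s['wrist_force'])
```

```text
L 50467 10740 tilt 0.006300759960706247
  front z 0.17864278991706806
R 16325 15386 tilt 0.0015442446563841347
  front z 0.06959143784374128
11.5333 [0.55435446 0.10634076 0.10276903] [-3.90393832 -9.07197826 31.80448556]
```

View pics/w6.png

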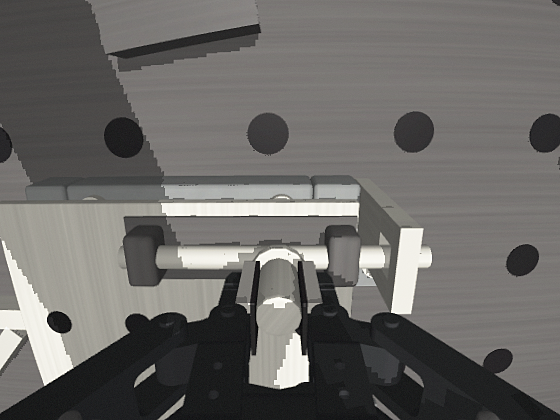

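The bolt is home. Its nose at (432,257) is past the keeper, y stops at 0.106 and the side force rises to 9 N. I'll unload, then release gently.

>>> {"name": "send_rows", "arguments": {"steps": [{"slide":[-0.05,-0.03,0],"delta_rot":[0,0,0],"gripper":0},{"slide":[-0.04,-0.03,0],"delta_rot":[0,0,0],"gripper":0},{"slide":[0,-0.02,0],"delta_rot":[0,0,0],"gripper":0},{"slide":[0,0,0],"delta_rot":[0,0,0],"gripper":0}], "squeeze": 45}}

```text
clock: 11.87
tcp_pos: [0.5545, 0.1061, 0.1038]
eef_rot: [-90.5, -0.1, 89.1]
wrist_force: [5.0, -1.8, 17.0]
gripper_width: 0.0164
```

>>> {"name": "send_rows", "arguments": {"steps": [{"slide":[0,-0.04,0],"delta_rot":[0,0,0],"gripper":0},{"slide":[0,0,0],"delta_rot":[0,0,0],"gripper":0.3},{"slide":[0,0,0],"delta_rot":[0,0,0],"gripper":0.4},{"slide":[0,0,0],"delta_rot":[0,0,0],"gripper":0.45},{"slide":[0,0,0],"delta_rot":[0,0,0],"gripper":0.45},{"slide":[0,0,0],"delta_rot":[0,0,0],"gripper":0.45},{"slide":[0,0,0],"delta_rot":[0,0,0],"gripper":0.45}]}}

```text
clock: 12.45
tcp_pos: [0.5503, 0.1059, 0.101]
eef_rot: [-90.0, 0.0, 89.1]
wrist_force: [-0.1, -0.1, -0.4]
gripper_width: 0.039
```

Run:
```python
from ang import *
im=get_image('wrist'); save(im,'w7'); ang(cloud(im))
s=monitor.read_state(); print(s['clock'],s['tcp_pos'],s['wrist_force'],s['gripper_width'])
```

```text
L 50541 13054 tilt 0.01495750580212251
  front z 0.17508701847646674
R 14704 13502 tilt 0.01150601175860616
  front z 0.07189704936923173
12.5 [0.55036572 0.10594007 0.10109144] [-0.54635452  0.12770222 -0.50410089] 0.03848704536565538
```

View pics/w7.png

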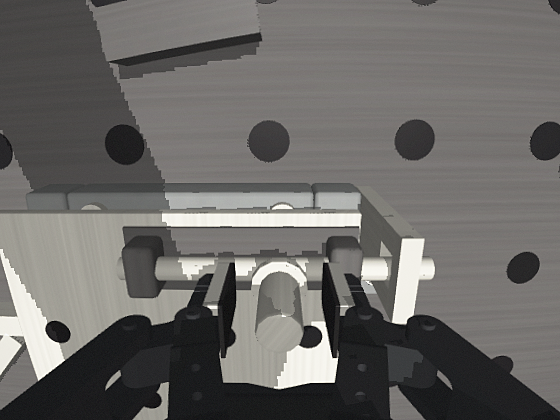

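The fingers are clear of the knob on both sides (columns 232 and 330). The bolt is still through the keeper with its nose at (432,268), and the plate has risen only by the slot play. Withdrawing straight up.

>>> {"name": "send_rows", "arguments": {"steps": [{"slide":[0,-0.3,0],"delta_rot":[0,0,0],"gripper":0.45},{"slide":[0,-0.5,0],"delta_rot":[0,0,0],"gripper":0.45},{"slide":[0,-0.8,0],"delta_rot":[0,0,0],"gripper":0.45},{"slide":[0,-0.8,0],"delta_rot":[0,0,0],"gripper":0.45},{"slide":[0,-0.8,0],"delta_rot":[0,0,0],"gripper":0.45},{"slide":[0,-0.8,0],"delta_rot":[0,0,0],"gripper":0.45},{"slide":[0,0,0],"delta_rot":[0,0,0],"gripper":0.45},{"slide":[0,0,0],"delta_rot":[0,0,0],"gripper":0.45}]}}

```text
clock: 13.17
tcp_pos: [0.5513, 0.1061, 0.2029]
eef_rot: [-90.1, -0.1, 89.1]
wrist_force: [0.0, -0.1, -0.9]
gripper_width: 0.0385
```

Run:
```python
from ang import *
im=get_image('wrist'); save(im,'w8'); P=cloud(im); ang(P)
D=(P-[.7735,.044,0]); k=(D[...,2]>.08)&(D[...,2]<.12)&(abs(D[...,0]+.22)<.02)
y=D[...,1][k&(D[...,2]>.105)]; print('knob y rel (world) range',np.percentile(y,[1,99]))
r=D[...,1][(abs(D[...,0]+.22)<.008)&(D[...,2]>.075)&(D[...,2]<.095)]; print('rod nose y',np.percentile(r,[99,99.9]))
s=monitor.read_state(); print(s['clock'],s['tcp_pos'],s['wrist_force'],s['gripper_width'])
```

```text
L 49474 15454 tilt 0.01412569376601824
  front z 0.281710796035037
R 11290 10899 tilt 0.011803527565063102
  front z 0.07230044541261521
knob y rel (world) range [0.05447629 0.07178753]
rod nose y [0.13722297 0.1387305 ]
13.2167 [0.55060645 0.10594125 0.20167747] [-0.59136152  0.05468541 -0.99136952] 0.03853060210831122
```

View pics/w8.png

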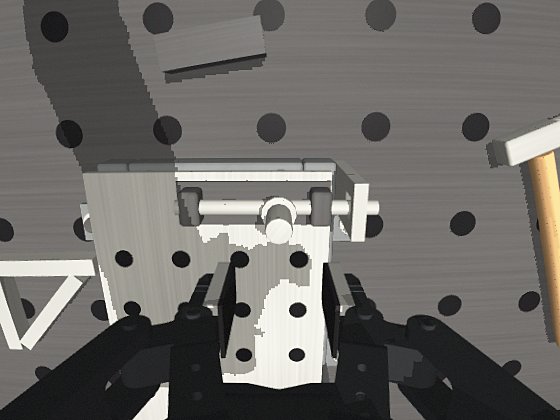

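```bash
python3 -c "
from rig import order; print(order.hand_in())"
```

```text
the job is handed in; nothing more can be done
None
```

The plate is bolted near level: the bolt is fully home through the keeper, and the job is handed in. It took about 13 s of the 64 s allowed.

- **Order:** I gripped the knob, drew the bolt back to its rear stop, pressed the plate down onto the rest screws and held it there. Then I slid the bolt about 29 mm until it stopped, eased off and let go.
- **Forces:** Downward force peaked at about 32 N. The plate needed about 20 N of that just before it touched the screws, so they carried roughly 12 N. Side force peaked at about 10 N, at the end stop, and I felt no butting on the keeper.
- **Last checks, gripper withdrawn 100 mm:** The knob is at about y +59 mm in the fixture's axes (58 is home), and the nose shows beyond the keeper. The wrist force reads about zero.
- **Not exactly level:** After I let go, the plate rose about 0.01 rad. That is roughly 2 mm at the bolt, against 1.5 mm of play in the slot and about 2 mm of camera error. It has come up off the screws by about the slot play and is held there by the bolt.
- **Bystanders:** The arm met nothing but the knob. I did not re-measure the other objects.

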